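# Collapse the leaning lamp mast and lock it with its T-key

### The arm

A 6-joint arm with a two-finger parallel gripper is mounted at the origin on a cart in front of the work surface, level with it; the furniture and walls round the work are solid. World frame = base frame: x ahead of the robot, y to its left, z up, the work surface at z = 0. Lengths are in m, angles in rad, forces in N, time in s.
With the tool pointing down it reaches from about 0.375 to 0.75 m from the base axis. Payload 9 kg.
Tool frame: the origin (TCP) lies midway between the tips of the shut fingers; the grasp point (between the pads) lies 19 mm behind it; z points along the fingers, y is the line along which they close (so a half turn about z gives the same grasp; the last joint's range is limited). The gripper opens to 85 mm and grips with 20 to 120 N. Pads are 22 mm wide; open, the fingers measure 114 mm over their backs; the gripper's body (76 mm by 85 mm) begins 54 mm behind the grasp point. The pads swing forward as they close: fully open they stand 13 mm farther back than shut.
Start: joints at [1.12, 0.104, 0.097, 1.564, 0, 1.353], TCP at [0.138, 0.584, 0.231] pointing down, gripper open.
Joint ranges: [-2.99, 2.99], [-0.84, 1.86], [-1.1, 1.16], [-1.84, 2.11], [-1.51, 1.56], [-3.14, 3.14]. Speed limits (rad/s): [2.22, 2.22, 2.57, 3.14, 3.14, 3.14].

### API

Orientations are given as [roll, pitch, yaw] about the fixed x, y, z axes, in that order (R = Rz(yaw) Ry(pitch) Rx(roll)).
In Python, from plant import r, eyes, search_frame, cut_out, tip_of gives the robot as it stands. The module is installed in compiled form; this text tells all that it offers.
- The arm moves only by the tool jog_arm, never from a script. Its arguments are lists of equal length, an entry for each row: "twist": the turn, a rotation vector about the tool's x, y, z in rad, a list of three; "offset": the shift along the tool's x, y, z in mm, a list of three; "fingers": the gripper command: -1 is shut, 1 is fully open, values between are in proportion. In form: {"twist": [[rx, ry, rz], ...], "offset": [[dx, dy, dz], ...], "fingers": [fingers, ...]}. A call has 1 to 12 rows; each row shifts and turns the commanded pose from where the row before left it, along the tool's axes as they then stand; what a row does not reach is not made up. A row lasts 1/8 s, in which the tool goes at most 62.5 mm and 10.7 degrees, less where a joint would pass 70% of its speed; a pose out of reach is approached as far as the arm can. A call is refused whole if a number of a shift passes 62.5 or a number of a turn 0.188, either way. A call with a gripper value outside its range is refused whole. The fingers move at their own pace and stop on an object; "force" is the grip in N (left out, the last holds). Time passes only in rows, so rows that do not move let the fingers close. It gives the time, the measured TCP pose, the force, the opening and the grip force at its end, in the units of the state.
- r.observe(): the state, without advancing time (a new reading comes with each control period).
- eyes.get_image(name): name is "scene" or "top" or "wrist"; returns (picture, depth): 480x640x3 uint8, red, green, blue; 480x640 float32, m along the optical axis (not along the pixel's ray), 0 where there is no reading.
- eyes.camera_params(name): a dict with "mtx" (3x3 intrinsics, pixels), "dist" ([k1, k2, p1, p2, k3] as OpenCV has them; the pictures are not rectified), "world_from_camera" (4x4, takes a point from camera to world coordinates). Camera axes: x right, y down, z forward; pixel columns grow to the right and rows downward; lengths in m; the calibration is good to about 2 mm. A picture is of the moment at which its call begins: read the wrist's pose just before it. camera_params takes no time and is no camera call; for the wrist camera it gives the pose at the moment of the call.
- r.job_done(): hands the job in; it is judged then, once.
Trained networks look in the newest picture that a camera, given by its name, has taken for a name from the list of things; names that differ only in an ending like _2 or _b are one class to them, and where a whole thing is asked for, a point or a joint stands for the part that bears it (a point fixed in the world has none). Each returns a list of dicts, best first, with "confidence" (0 to 1); they miss things now and then, are a little off and sometimes report something else, mostly with a low value. They report only what shows in the picture. A call takes as long as a camera call. They do not tell look-alikes from the thing itself.
- search_frame(target, camera): "box" ([left, top, width, height] in pixels, round what is visible of it).
- cut_out(target, camera): "mask" (480x640 bool, what is visible of it) and "box" ([left, top, width, height] in pixels, round what is visible of it).
- tip_of(target, camera): "uv" ([column, row] in pixels: a listed point, or the origin of a listed thing).
The state is a dict: "clock": time; "q": joint angles; "qvel": joint speeds; "tau": joint torques, N m; "ee_pos": TCP position; "ee_rot": TCP orientation; "force": force on the tool from outside, world axes, zero at the start; "moment": the same for the moment, N m; "finger_gap": finger opening in m; "finger_force": force on a finger pad.
Only numpy, scipy, OpenCV 4.12 (cv2) and the standard library are available. Lean on these libraries where they do the work, as an engineer would, in place of code of your own. Each camera call takes 0.05 s, during which the arm holds its last target. There are 200 camera calls.

### The job

Collapse the leaning telescopic lamp mast: push the thin inner tube with the red top plate fully home first, while the middle tube is still well out, then the middle tube fully home. Then take the yellow-handled T-key from its stand, put its head through the slots of all three stacked plates, turn it a quarter turn so that it cannot come out, and let go of it. Leave the other things on the bench where they are.

Things in the scene. Friction and masses are not known exactly. Their poses are not given: they have to be found in the camera images.
- mast_foot: green cast foot of the lamp mast, 150 x 100 x 14 mm plate, bolted down (cannot move); origin under its centre, z up. The mast leans 30 degrees from vertical towards the foot's -x, which faces the robot within about 20 degrees.
- outer_tube: fixed green outer tube of the mast, 48 mm dia. Origin on the axis at the tube's lower end (40 mm to +x of the foot's origin, 30 mm up); z runs up the leaning axis, y is level and points to the side of the slotted ears. The fixed green plate at its top spans z = 100 to 108 mm; when home, the aluminium plate of the middle tube spans z = 109 to 117 and the red one z = 118 to 126 mm.
- middle_tube (a joint): how far the light grey aluminium middle tube (40 mm dia) is drawn out of the outer tube, m: 0 = fully home, 0.075 = fully out. It has stiff friction of about 9 N (plus 20 N per m/s) and stays where it is left.
- inner_tube (a joint): how far the steel inner tube (32 mm dia) with the red top plate is drawn out of the middle tube, m: 0 = fully home, 0.080 = fully out. Friction about 4 N (plus 20 N per m/s); stays where it is left. A slow push along the axis on the red plate moves the inner tube first; the middle tube follows once the inner is home.
- cap_center (a point): centre of the flat top face of the red plate (50 mm dia), on the mast's axis; same axes as the outer tube (z out along the axis)
- slot_mouth (a point): centre of the slot in the red plate's ear, at its top face, 53 mm from the mast's axis towards +y; same axes as the outer tube. All three plates are 8 mm thick and have a square ear (50 x 50 mm) here with a through slot 36 mm long (along y) and 14 mm wide (along x); the three slots line up.
- t_key: loose T-key, 80 g. Origin: centre of the underside of its T-head; z up the shaft, x along T-head and handle bar. Steel T-head 30 (x) x 10 (y) mm, z = 0 to 9; shaft 10 dia to z = 43; dark shoulder 24 dia, z = 43 to 59 (its underside rests on plate or stand); yellow handle bar 64 (x) x 14 (y) mm, z = 59 to 79 mm. Starts upright in its stand. Half a turn about z leaves it the same.
- key_stand: wooden stand of the T-key, fixed, block 60 x 44 mm and 52 mm high on an 84 x 64 mm board, with a slot 36 (x) x 14 (y) mm; origin under its centre. The key hangs in it by its shoulder and lifts straight out upwards.
- jar_screws: glass jar of screws with an ochre lid, 72 dia x 102 high mm; a bystander; origin under its centre
- brass_tin: round brass tin, 72 dia x 70 high mm; a bystander; origin under its centre
- masking_tape: roll of cream masking tape lying flat, 92 dia x 25 high mm; a bystander; origin under its centre
- spanner_17: steel spanner lying flat, 198 long, 8 high mm; a bystander; origin under its centre
- spray_can: green and white spray can, 64 dia x 201 high mm; a bystander; origin under its centre
Things that resemble listed ones, but are neither listed nor needed, are in the scene too. Leave any pink or turquoise look-alike of the t_key alone.

How it is judged:
On the way, in this order (a step that is already met when the one before it is completed fails the run):
1. the inner tube is home in the middle tube (within 4 mm) while the middle tube is still out by more than 20 mm (value of joint inner_tube below 0.004 m and value of joint middle_tube above 0.02 m), for 0.1 s.
2. both tubes are fully home (within 4 mm) (value of joint each of inner_tube, middle_tube below 0.004 m), for 0.2 s.
3. the T-head has passed through all three slots (all of step 2 and z of t_key in the frame of outer_tube between 0.07 and 0.0905 m and x of t_key in the frame of outer_tube between -0.01 and 0.01 m and y of t_key in the frame of outer_tube between 0.033 and 0.073 m), for 0.1 s.
At the end, for the whole second after the job is handed in: Both tubes are home within 4 mm; the T-key stands in the slots of all three plates with its T-head below the lowest plate, turned at least 63 degrees (of the 90) from the slots' length, its shaft within 17 degrees of the mast's axis; it is released and at rest (all of step 3 and angle between the x axis of t_key and the y axis of outer_tube, either way round above 1.1 rad and angle between the z axis of t_key and the z axis of outer_tube, either way round below 0.3 rad and linear speed of t_key below 0.02 m/s and angular speed of t_key below 0.3 rad/s and contact force between the fingers and t_key below 0.1 N); the robot touches nothing.
It fails at once if a bystander (jar of screws, brass tin, masking tape, spanner or spray can) was moved by more than 30 mm (distance of any of jar_screws, brass_tin, masking_tape, spanner_17, spray_can from where it was at the start of the episode above 0.03 m).
It also fails if it takes over 61 s, if anything falls off the work surface, if the arm or the gripper's body presses on something with over 40 N, if the wrist force passes 120 N, or if a joint passes its speed limit or range.

## Working session

There is one attempt and no reset: what is moved stays moved. The work goes in short steps, Python scripts to look and compute and a tool call to move; the robot and the scene stay as the last step left them, time stands still between calls to the robot, and variables do not carry over. Pictures are saved under pics/ and viewed, at most 10 in all, crops included, and the job is handed in when it is done.

Besides the shell and the picture viewer there is one more tool, called after "Call:" as name(argument=value, ...) on one line, values as JSON. jog_arm: Moves the arm, as the interface text tells. Its arguments: {"type":"object","properties":{"twist":{"type":"array","items":{"type":"array","items":{"type":"number"}}},"offset":{"type":"array","items":{"type":"array","items":{"type":"number"}}},"fingers":{"type":"array","items":{"type":"number"}},"force":{"type":"number"}},"required":["twist","offset","fingers"]}

```bash
mkdir -p pics; cat > h.py <<'E'
import numpy as np, cv2
from scipy.spatial.transform import Rotation as R
from plant import r, eyes, search_frame, cut_out, tip_of
def grab(cam):
    p=eyes.camera_params(cam); im,d=eyes.get_image(cam); return im,d,p
def unproj(uv,z,p):
    uv=np.asarray(uv,float).reshape(-1,1,2)
    n=cv2.undistortPoints(uv,np.array(p["mtx"]),np.array(p["dist"])).reshape(-1,2)
    z=np.asarray(z,float).reshape(-1)
    P=np.c_[n*z[:,None],z]; T=np.array(p["world_from_camera"])
    return P@T[:3,:3].T+T[:3,3]
def cloud(d,p,mask=None):
    m=d>0
    if mask is not None: m&=mask
    v,u=np.nonzero(m); return unproj(np.c_[u,v],d[v,u],p),(u,v)
def save(n,im): cv2.imwrite("pics/"+n,im[:,:,::-1])
E
python3 - <<'E'
from h import *
ims=[]
for c in ["scene","top"]:
    im,d,p=grab(c); np.savez(c+".npz",im=im,d=d,**{k:np.array(v) for k,v in p.items()}); save(c+".png",im)
    print(c,np.round(np.array(p["world_from_camera"]),3).tolist(),np.array(p["mtx"]).round(0).tolist())
    for t in ["t_key","key_stand","mast_foot","cap_center","slot_mouth","outer_tube"]:
        for x in tip_of(t,c): 
            uv=np.array(x["uv"]); u,v=uv.round().astype(int)
            dd=d[v,u] if 0<=u<640 and 0<=v<480 else 0
            print(c,t,round(x["confidence"],2),uv.round(1),unproj(uv,[dd],p).round(3))
print(r.observe())
E
```

```text
scene [[0.793, -0.401, 0.459, 0.104], [-0.609, -0.527, 0.592, -0.422], [0.005, -0.749, -0.662, 0.763], [0.0, 0.0, 0.0, 1.0]] [[477.0, 0.0, 322.0], [0.0, 477.0, 234.0], [0.0, 0.0, 1.0]]
scene t_key 0.85 [258.7 258.6] [[0.459 0.268 0.015]]
scene t_key 0.83 [306.7 272.5] [[0.516 0.164 0.021]]
scene t_key 0.58 [425.  378.8] [[ 0.536 -0.169  0.006]]
scene key_stand 0.9 [262.  258.2] [[0.464 0.262 0.019]]
scene mast_foot 0.76 [379.4 321.7] [[ 0.552 -0.028  0.017]]
scene cap_center 0.7 [361.5 258.3] [[ 0.48  -0.037  0.241]]
scene cap_center 0.45 [340.6 242.1] [[0.65  0.212 0.001]]
scene slot_mouth 0.58 [340.2 243.1] [[ 0.649  0.212 -0.002]]
scene outer_tube 0.57 [396.3 300.6] [[ 0.568 -0.048  0.088]]
top [[-0.225, -0.946, 0.235, 0.218], [-0.974, 0.22, -0.05, 0.203], [-0.005, -0.24, -0.971, 1.521], [0.0, 0.0, 0.0, 1.0]] [[574.0, 0.0, 306.0], [0.0, 574.0, 226.0], [0.0, 0.0, 1.0]]
top t_key 0.72 [259.6 278.3] [[0.467 0.276 0.047]]
top t_key 0.69 [298.6 251. ] [[0.507 0.162 0.082]]
top t_key 0.51 [415. 219.] [[ 0.536 -0.166  0.015]]
top key_stand 0.91 [257.6 280.7] [[0.218 0.203 1.521]]
top mas
[... 206 characters left out ...]
85 -0.006  0.098]]
{'clock': 0.7, 'q': array([ 1.12034402e+00,  1.04085843e-01,  9.72723854e-02,  1.56391650e+00,
       -1.82409861e-05,  1.35305441e+00]), 'qvel': array([-1.19015824e-03,  7.54971511e-04, -1.14643780e-03,  2.88612451e-04,
       -7.88162178e-05,  2.16981426e-04]), 'tau': array([ 8.03563726e-04, -5.56619883e+01,  5.03690064e+01,  5.64730965e-05,
       -2.80107815e-04, -1.46981699e-05]), 'ee_pos': array([0.13839564, 0.58383343, 0.23132377]), 'ee_rot': array([3.14153179e+00, 3.21482364e-05, 2.90888226e+00]), 'force': array([ 0.18835838, -0.32004245,  0.22585257]), 'moment': array([-0.04456859,  0.0384706 , -0.04365969]), 'finger_force': 0.0, 'finger_gap': 0.08535608135014565}
```

View pics/scene.png

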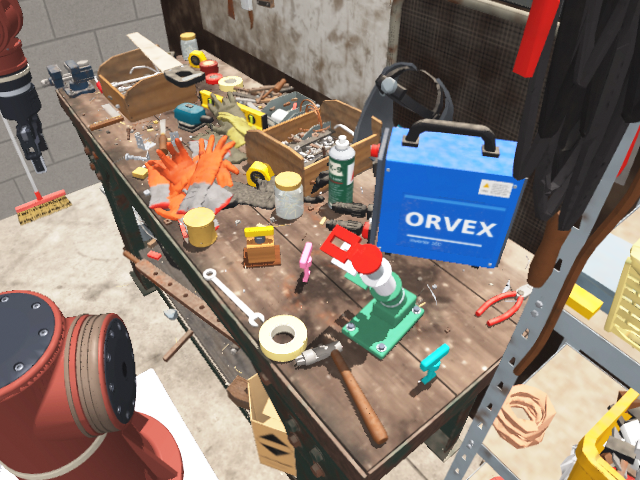

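View pics/top.png

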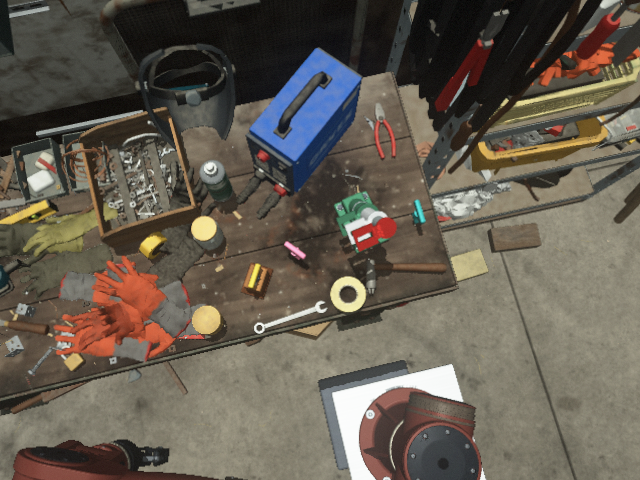

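Scene shows the yellow key upright in its wooden stand at (260,238); look-alikes: pink key (306,262), turquoise key (436,362). In the top view they are at (257,278), (295,250) and (419,211). The yellow-handled one in the stand is the target. The mast's red plate is at (368,258), with its slotted ear at (342,240).

```bash
python3 - <<'E'
from h import *
allred=[];allyel=[];allwood=[]
for c in ["scene","top"]:
    f=np.load(c+".npz"); im,d=f["im"],f["d"]; hsv=cv2.cvtColor(im,cv2.COLOR_RGB2HSV)
    p={k:f[k] for k in("mtx","dist","world_from_camera")}
    H,S,V=[hsv[:,:,i].astype(int) for i in range(3)]
    P,(u,v)=cloud(d,p); h,s,vv=H[v,u],S[v,u],V[v,u]
    near=(np.hypot(P[:,0]-.5,P[:,1]-0.0)<.15)&(P[:,2]>.15)&(P[:,2]<.32)
    red=near&((h<8)|(h>172))&(s>150)
    A=P[red]; print(c,"red",len(A),A.min(0).round(3),A.max(0).round(3))
    # plane fit RANSAC-ish with normal tilt 30deg
    best=None
    rng=np.random.default_rng(0)
    for _ in range(600):
        q=A[rng.choice(len(A),3,False)]; n=np.cross(q[1]-q[0],q[2]-q[0])
        if np.linalg.norm(n)<1e-7: continue
        n/=np.linalg.norm(n); n*=np.sign(n[2]); 
        if abs(np.degrees(np.arccos(n[2]))-30)>6: continue
        k=abs((A-q[0])@n)<.0025
        if best is None or k.sum()>best.sum(): best=k
    B=A[best]; m=B.mean(0); n=np.linalg.svd(B-m)[2][2]; n*=np.sign(n[2])
    print("plane",len(B),n.round(3),np.degrees(np.arccos(n[2])).round(1),"yaw",np.degrees(np.arctan2(-n[1],-n[0])).round(1))
    yaw=np.arctan2(-n[1],-n[0]); ey=np.array([-np.sin(yaw),np.cos(yaw),0]); ex=np.cross(ey,n)
    L=np.c_[(B-m)@ex,(B-m)@ey]*1000
    rc=cv2.minAreaRect(L.astype(np.float32)); print("rect mm",rc, "ctr world",(m+ex*rc[0][0]/1e3+ey*rc[0][1]/1e3).round(4))
    g=(np.hypot(P[:,0]-.55,P[:,1])<.13)&(P[:,2]>.009)&(P[:,2]<.019)&(h>60)&(h<88)&(s>90)
    rc=cv2.minAreaRect((P[g][:,:2]*1000).astype(np.float32)); print("foot",g.sum(),rc)
    k=(np.hypot(P[:,0]-.46,P[:,1]-.27)<.06)
    y=k&(P[:,2]>.075)&(P[:,2]<.10); Y=P[y]; print("key top",len(Y),np.median(Y[:,2]).round(4),cv2.minAreaRect((Y[:,:2]*1000).astype(np.float32)))
    w=k&(P[:,2]>.046)&(P[:,2]<.056); print("stand top",w.sum(),cv2.minAreaRect((P[w][:,:2]*1000).astype(np.float32)))
E
```

```text
scene red 1490 [ 0.449 -0.068  0.225] [0.507 0.038 0.257]
plane 1404 [-0.488 -0.097  0.867] 29.8 yaw 11.3
rect mm ((0.24329757690429688, 1.247406005859375), (104.5662841796875, 50.38094711303711), 89.96875) ctr world [ 0.4796 -0.016   0.243 ]
foot 1802 ((563.866943359375, -26.82355499267578), (149.18833923339844, 99.792724609375), 11.517927169799805)
key top 228 0.0848 ((473.2554016113281, 281.9503479003906), (15.902434349060059, 63.98859405517578), 61.21046447753906)
stand top 266 ((473.0542907714844, 280.17498779296875), (42.533226013183594, 58.16061782836914), 58.40618133544922)
top red 722 [ 0.447 -0.062  0.196] [0.505 0.041 0.263]
plane 493 [-0.509 -0.09   0.856] 31.1 yaw 10.0
rect mm ((-0.6414852142333984, 0.20959091186523438), (50.767337799072266, 99.6138916015625), 1.5137224197387695) ctr world [ 0.4768 -0.0125  0.2441]
foot 120 ((562.55224609375, -21.31585693359375), (147.48153686523438, 99.00952911376953), 10.280471801757812)
key top 151 0.0872 ((470.9368896484375, 286.94781494140625), (14.437616348266602, 64.29803466796875), 59.05257797241211)
stand top 217 ((470.6035461425781, 287.3524169921875), (44.62428665161133, 60.24388885498047), 60.03436279296875)
```

```bash
python3 - <<'E'
import cv2,numpy as np
a=cv2.imread("pics/scene.png"); b=cv2.imread("pics/top.png")
x=cv2.resize(a[215:365,220:460],(800,500),interpolation=cv2.INTER_CUBIC)
cv2.imwrite("pics/crop1.png",x)
E
```

```text
(no output)
```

View pics/crop1.png

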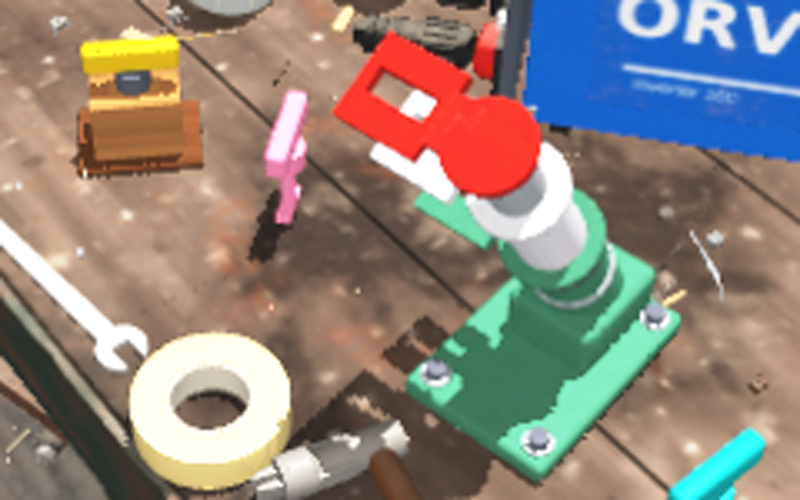

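Both views agree: the yellow key stands at (0.472, 0.284), and the mast's foot yaw is about 11.3°. The crop shows the yellow-handled key in its wooden stand at left, with the pink key (not in a stand) beside it. First I'll pass above the key and take a close wrist view there.

```bash
cat >> h.py <<'E'
import json
def pose():
    o=r.observe(); return np.array(o["ee_pos"]),R.from_euler("xyz",o["ee_rot"])
def plan(pt,Rt,grip,step=40.,p0=None,R0=None,amax=.17):
    if p0 is None: p0,R0=pose()
    pt=np.asarray(pt,float); w=(R0.inv()*Rt).as_rotvec()
    n=int(max(np.ceil(np.linalg.norm(pt-p0)*1000/step),np.ceil(np.linalg.norm(w)/amax),1))
    tw,of=[],[]; p,Q=p0.copy(),R0
    for k in range(n):
        g=p0+(pt-p0)*(k+1)/n; Qg=R0*R.from_rotvec(w*(k+1)/n)
        o=(Q.inv().apply(g-p)*1000).round(1); t=(Q.inv()*Qg).as_rotvec().round(3)
        p=p+Q.apply(o/1000); Q=Q*R.from_rotvec(t); tw.append(t.tolist()); of.append(o.tolist())
    for i in range(0,n,12): print(json.dumps({"twist":tw[i:i+12],"offset":of[i:i+12],"fingers":[grip]*len(of[i:i+12])}))
    return p,Q
def down(yawdeg): return R.from_euler("xyz",[np.pi,0,np.radians(yawdeg)])
E
python3 - <<'E'
from h import *
plan([.44,.27,.30],down(150),1,45)
E
```

```text
{"twist": [[0.0, 0.0, 0.029], [0.0, 0.0, 0.029], [0.0, 0.0, 0.029], [0.0, 0.0, 0.029], [0.0, 0.0, 0.029], [0.0, 0.0, 0.03], [0.0, 0.0, 0.029], [0.0, 0.0, 0.029], [0.0, 0.0, 0.029], [0.0, 0.0, 0.029]], "offset": [[-36.6, -23.6, -6.9], [-37.2, -22.5, -6.8], [-37.9, -21.4, -6.9], [-38.5, -20.3, -6.9], [-39.1, -19.2, -6.8], [-39.6, -18.1, -6.9], [-40.1, -16.8, -6.9], [-40.6, -15.7, -6.8], [-41.1, -14.5, -6.9], [-41.4, -13.3, -6.9]], "fingers": [1, 1, 1, 1, 1, 1, 1, 1, 1, 1]}
```

Call:
jog_arm(twist=[[0,0,0.029],[0,0,0.029],[0,0,0.029],[0,0,0.029],[0,0,0.029],[0,0,0.03],[0,0,0.029],[0,0,0.029],[0,0,0.029],[0,0,0.029],[0,0,0]], offset=[[-36.6,-23.6,-6.9],[-37.2,-22.5,-6.8],[-37.9,-21.4,-6.9],[-38.5,-20.3,-6.9],[-39.1,-19.2,-6.8],[-39.6,-18.1,-6.9],[-40.1,-16.8,-6.9],[-40.6,-15.7,-6.8],[-41.1,-14.5,-6.9],[-41.4,-13.3,-6.9],[0,0,0]], fingers=[1,1,1,1,1,1,1,1,1,1,1])

```text
clock: 2.08
ee_pos: [0.4418, 0.2681, 0.3003]
ee_rot: [3.141, 0.001, 2.614]
force: [0.1, 1.2, 0.1]
finger_gap: 0.0857
finger_force: 0.0
```

```bash
cat > kw.py <<'E'
from h import *
import sys
im,d,p=grab("wrist"); save(sys.argv[1],im); np.savez("wrist.npz",im=im,d=d,**{k:np.array(v) for k,v in p.items()})
P,(u,v)=cloud(d,p); k=np.hypot(P[:,0]-.472,P[:,1]-.284)<.06
for nm,a,b in [("key",.078,.10),("stand",.045,.057)]:
    y=k&(P[:,2]>a)&(P[:,2]<b)
    if y.sum()>5: print(nm,y.sum(),np.median(P[y][:,2]).round(4),cv2.minAreaRect((P[y][:,:2]*1000).astype(np.float32)))
print(np.round(p["world_from_camera"],3).tolist())
E
python3 kw.py w1.png; cat > mast.py <<'E'
from h import *
yaw=np.radians(11.3); O=np.array([.6027,-.0172,.03])
def axes(yaw): 
    ey=np.array([-np.sin(yaw),np.cos(yaw),0]); a=np.array([-.5*np.cos(yaw),-.5*np.sin(yaw),3**.5/2]); return np.cross(ey,a),ey,a
ex,ey,a=axes(yaw); RT=R.from_matrix(np.c_[ey,ex,-a])
def at(z,y=0,x=0): return O+a*z+ey*y+ex*x
E
python3 - <<'E'
from mast import *
print(at(.246)); p,Q=plan(at(.246+.06),RT,-1,45)
E
```

```text
key 978 0.0876 ((471.3184814453125, 284.1800842285156), (14.187423706054688, 63.164329528808594), 59.50501251220703)
stand 1502 0.0522 ((471.691650390625, 284.0169982910156), (44.06816864013672, 60.28019714355469), 59.46224594116211)
[[0.503, 0.826, 0.254, 0.377], [0.864, -0.481, -0.148, 0.304], [-0.0, 0.294, -0.956, 0.443], [0.0, 0.0, 0.0, 1.0]]
[ 0.4820844  -0.04130138  0.24304225]
{"twist": [[-0.061, -0.028, 0.103], [-0.062, -0.027, 0.104], [-0.061, -0.028, 0.103], [-0.062, -0.028, 0.104], [-0.061, -0.028, 0.103], [-0.062, -0.027, 0.104], [-0.061, -0.028, 0.103], [-0.061, -0.028, 0.104]], "offset": [[-21.2, -33.4, 0.6], [-24.4, -31.1, -0.7], [-27.7, -28.3, -1.8], [-30.4, -25.2, -2.7], [-32.9, -21.7, -3.2], [-35.1, -17.9, -3.5], [-36.9, -14.0, -3.5], [-38.2, -10.0, -3.2]], "fingers": [-1, -1, -1, -1, -1, -1, -1, -1]}
```

View pics/w1.png

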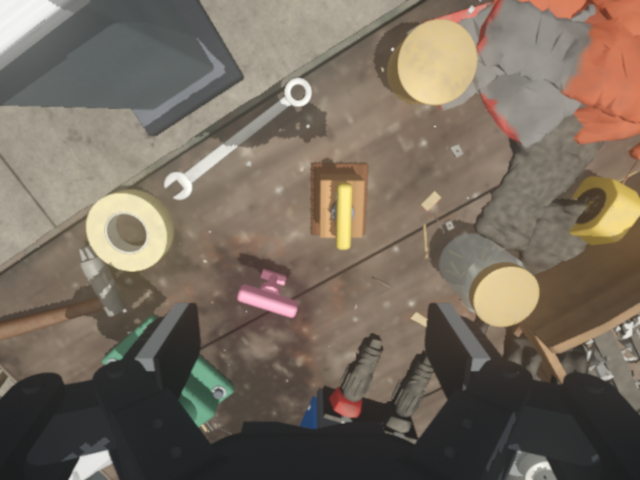

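The close wrist view shows the yellow key in its stand at (344,215). Pink is at (268,298), clear of it. The key's position is confirmed at (0.471, 0.284), so on to the mast.

Call:
jog_arm(twist=[[-0.061,-0.028,0.103],[-0.062,-0.027,0.104],[-0.061,-0.028,0.103],[-0.062,-0.028,0.104],[-0.061,-0.028,0.103],[-0.062,-0.027,0.104],[-0.061,-0.028,0.103],[-0.061,-0.028,0.104],[0,0,0],[0,0,0]], offset=[[-21.2,-33.4,0.6],[-24.4,-31.1,-0.7],[-27.7,-28.3,-1.8],[-30.4,-25.2,-2.7],[-32.9,-21.7,-3.2],[-35.1,-17.9,-3.5],[-36.9,-14.0,-3.5],[-38.2,-10.0,-3.2],[0,0,0],[0,0,0]], fingers=[-1,-1,-1,-1,-1,-1,-1,-1,-1,-1])

```text
clock: 3.38
ee_pos: [0.4733, -0.0524, 0.3021]
ee_rot: [2.642, -0.013, 1.779]
force: [-0.1, 0.5, -0.5]
finger_gap: 0.0002
finger_force: 0.0
```

```bash
cat > mw.py <<'E'
from mast import *
import sys
im,d,p=grab("wrist"); save(sys.argv[1],im)
P,(u,v)=cloud(d,p); hsv=cv2.cvtColor(im,cv2.COLOR_RGB2HSV).astype(int)[v,u]
red=((hsv[:,0]<8)|(hsv[:,0]>172))&(hsv[:,1]>150)&(np.linalg.norm(P-at(.2),axis=1)<.15)
A=P[red]; 
if len(A)>50:
    t=(A-O)@a; zm=np.median(t); B=A[abs(t-zm)<.003]; m=B.mean(0); n=np.linalg.svd(B-m)[2][2]; n*=np.sign(n[2])
    L=np.c_[(B-O)@ex,(B-O)@ey]*1000
    print("red",len(A),"z",zm.round(4),"n",n.round(3),"yaw",np.degrees(np.arctan2(-n[1],-n[0])).round(1),cv2.minAreaRect(L.astype(np.float32)),L.min(0).round(1),L.max(0).round(1))
pp,Q=pose(); print("tcp in mast xyz mm",(np.array([(pp-O)@ex,(pp-O)@ey,(pp-O)@a])*1000).round(1),"rot err",(RT.inv()*Q).as_rotvec().round(3))
E
python3 mw.py w2.png
```

```text
red 4794 z 0.2465 n [-0.491 -0.099  0.866] yaw 11.4 ((0.9547443389892578, 25.847074508666992), (49.12777328491211, 101.04402160644531), 0.4929068982601166) [-24.  -24.7] [25.1 76.5]
tcp in mast xyz mm [ 20.4  -8.8 302.6] rot err [ 0.024  0.017 -0.004]
```

```bash
sed -i 's/\[.6027,-.0172,.03\]/[.6034,-.0175,.0304]/; s/11\.3/11.5/' mast.py; python3 - <<'E'
from mast import *
p,Q=plan(at(.256),RT,-1,12)
E
```

```text
{"twist": [[-0.005, -0.003, 0.0], [-0.005, -0.003, 0.0], [-0.004, -0.003, 0.0], [-0.005, -0.003, 0.0], [-0.005, -0.003, 0.0]], "offset": [[1.4, -3.7, 9.4], [1.5, -3.8, 9.4], [1.5, -3.8, 9.4], [1.5, -3.8, 9.4], [1.6, -3.9, 9.3]], "fingers": [-1, -1, -1, -1, -1]}
```

Call:
jog_arm(twist=[[-0.005,-0.003,0],[-0.005,-0.003,0],[-0.004,-0.003,0],[-0.005,-0.003,0],[-0.005,-0.003,0],[0,0,0],[0,0,0]], offset=[[1.4,-3.7,9.4],[1.5,-3.8,9.4],[1.5,-3.8,9.4],[1.5,-3.8,9.4],[1.6,-3.9,9.3],[0,0,0],[0,0,0]], fingers=[-1,-1,-1,-1,-1,-1,-1])

```text
clock: 4.3
ee_pos: [0.4928, -0.0504, 0.2566]
ee_rot: [2.634, -0.01, 1.776]
force: [-0.2, -0.3, 0.2]
finger_gap: -0.0002
finger_force: 0.0
```

```bash
python3 mw.py w3.png; python3 - <<'E'
from h import *
print(r.observe()["q"].round(2))
E
```

```text
red 8570 z 0.2465 n [-0.491 -0.098  0.866] yaw 11.3 ((0.2830238342285156, 27.04852867126465), (49.81494140625, 100.93742370605469), 0.39214351773262024) [-25.  -23.5] [24.8 77.5]
tcp in mast xyz mm [ 13.7 -10.2 253.6] rot err [0.016 0.011 0.002]
[-0.6  -0.84 -0.68  1.37  0.37  0.83]
```

```bash
python3 - <<'E'
from mast import *
p,Q=plan(at(.195,-3,2) if 0 else at(.195,-.004,.004),RT,-1,5)
E
```

```text
{"twist": [[-0.001, -0.001, -0.0], [-0.002, -0.001, -0.0], [-0.001, -0.001, -0.0], [-0.001, -0.001, -0.001], [-0.002, -0.001, 0.0], [-0.001, -0.0, 0.0], [-0.001, -0.001, 0.0], [-0.001, -0.001, -0.0], [-0.002, -0.001, -0.0], [-0.001, -0.001, -0.0], [-0.001, -0.001, -0.0], [-0.002, -0.001, -0.001]], "offset": [[0.5, -0.7, 4.9], [0.4, -0.8, 4.9], [0.5, -0.7, 4.9], [0.5, -0.8, 4.9], [0.5, -0.7, 4.9], [0.5, -0.8, 4.9], [0.5, -0.8, 4.9], [0.4, -0.7, 4.8], [0.5, -0.8, 4.9], [0.6, -0.8, 4.9], [0.5, -0.8, 4.9], [0.5, -0.8, 4.9]], "fingers": [-1, -1, -1, -1, -1, -1, -1, -1, -1, -1, -1, -1]}
```

Call:
jog_arm(twist=[[-0.001,-0.001,0],[-0.002,-0.001,0],[-0.001,-0.001,0],[-0.001,-0.001,0],[-0.002,-0.001,0],[-0.001,0,0],[-0.001,-0.001,0],[-0.001,-0.001,0],[-0.002,-0.001,0],[-0.001,-0.001,0],[-0.001,-0.001,0],[-0.002,-0.001,0]], offset=[[0.5,-0.7,4.9],[0.5,-0.7,4.9],[0.5,-0.7,4.9],[0.5,-0.7,4.9],[0.5,-0.7,4.9],[0.5,-0.7,4.9],[0.5,-0.7,4.9],[0.5,-0.7,4.9],[0.5,-0.7,4.9],[0.5,-0.7,4.9],[0.5,-0.7,4.9],[0.5,-0.7,4.9]], fingers=[-1,-1,-1,-1,-1,-1,-1,-1,-1,-1,-1,-1])

```text
clock: 5.85
ee_pos: [0.5147, -0.0404, 0.2014]
ee_rot: [2.62, -0.002, 1.771]
force: [-0.2, -2.6, 8.7]
finger_gap: -0.0
finger_force: 4.0
```

```bash
python3 mw.py w4.png; python3 - <<'E'
from mast import *
print(r.observe()["q"].round(2),r.observe()["force"])
p,Q=plan(at(.136,0,0),RT,-1,5)
E
```

```text
[-0.55 -0.84 -0.8   1.22  0.35  0.9 ] [ 0.7290021  -1.98915238  3.34191743]
{"twist": [[-0.0, -0.0, -0.0], [-0.0, -0.0, -0.0], [-0.0, -0.0, -0.0], [-0.001, -0.001, -0.001], [0.0, 0.0, 0.0], [0.0, 0.0, 0.0], [-0.0, 0.0, 0.0], [-0.0, -0.0, -0.0], [-0.0, -0.0, -0.0], [-0.001, -0.0, -0.0], [0.0, -0.0, -0.001], [0.0, -0.001, 0.0]], "offset": [[0.4, -0.5, 4.8], [0.4, -0.5, 4.8], [0.4, -0.5, 4.7], [0.3, -0.5, 4.8], [0.4, -0.5, 4.8], [0.4, -0.5, 4.8], [0.4, -0.5, 4.8], [0.4, -0.5, 4.7], [0.4, -0.5, 4.8], [0.4, -0.5, 4.8], [0.4, -0.5, 4.8], [0.4, -0.5, 4.8]], "fingers": [-1, -1, -1, -1, -1, -1, -1, -1, -1, -1, -1, -1]}bash:   747 Killed                     python3 mw.py w4.png
```

```bash
python3 mw.py w4.png; python3 - <<'E'
from mast import *
im,d,p=grab("scene"); save("s2.png",cv2.resize(im[215:365,280:460],(720,600),interpolation=cv2.INTER_CUBIC))
E
```

```text
bash:   778 Killed                     python3 mw.py w4.png
```

View pics/s2.png

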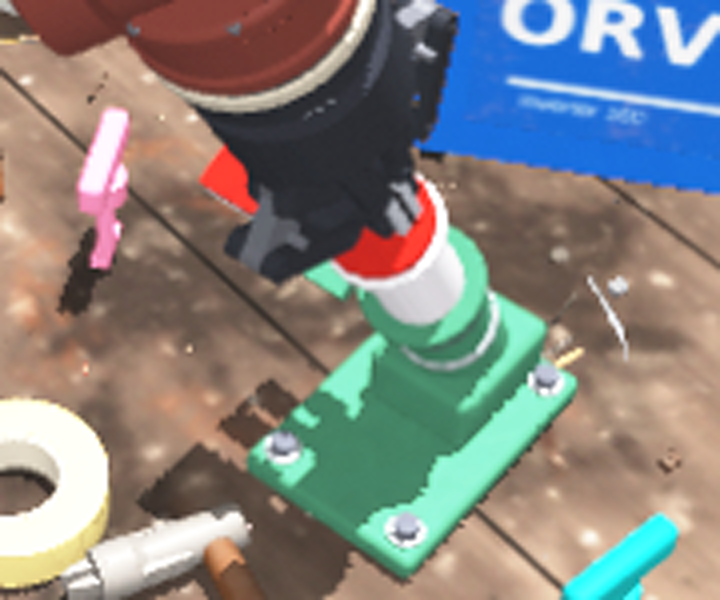

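The crop shows the red plate seated on the aluminium plate at (400,250), with the middle tube still well out of the green one (415,285). I'll keep pushing.

Call:
jog_arm(twist=[[0,0,0],[0,0,0],[0,0,0],[0,0,0],[0,0,0],[0,0,0],[0,0,0],[0,0,0],[0,0,0],[0,0,0],[0,0,0],[0,0,0]], offset=[[0.4,-0.5,4.8],[0.4,-0.5,4.8],[0.4,-0.5,4.8],[0.4,-0.5,4.8],[0.4,-0.5,4.8],[0.4,-0.5,4.8],[0.4,-0.5,4.8],[0.4,-0.5,4.8],[0.4,-0.5,4.8],[0.4,-0.5,4.8],[0.4,-0.5,4.8],[0.4,-0.5,4.8]], fingers=[-1,-1,-1,-1,-1,-1,-1,-1,-1,-1,-1,-1])

```text
clock: 7.5
ee_pos: [0.5378, -0.0317, 0.1503]
ee_rot: [2.617, 0.0, 1.77]
force: [0.3, -3.8, 9.8]
finger_gap: 0.0002
finger_force: 4.0
```

```bash
sed -i 's/svd(B-m)/svd(B-m,full_matrices=False)/' mw.py; python3 mw.py w4.png; python3 - <<'E'
from mast import *
print(r.observe()["q"].round(2),r.observe()["force"])
E
```

```text
red 20389 z 0.1378 n [-0.49  -0.099  0.866] yaw 11.4 ((-0.0511932373046875, 30.462926864624023), (94.18648529052734, 49.9378776550293), 89.82557678222656) [-25.  -16.6] [25.  77.6]
tcp in mast xyz mm [  1.3  -0.6 136.7] rot err [-0.    -0.     0.001]
[-0.49 -0.78 -0.86  1.07  0.33  0.95] [ 0.67749793 -2.43213079  7.87192476]
```

Call:
jog_arm(twist=[[0,0,0],[0,0,0],[0,0,0],[0,0,0],[0,0,0],[0,0,0]], offset=[[0,0,4],[0,0,3],[0,0,2],[0,0,2],[0,0,1],[0,0,0]], fingers=[-1,-1,-1,-1,-1,-1])

```text
clock: 8.3
ee_pos: [0.5433, -0.0303, 0.1397]
ee_rot: [2.618, -0.0, 1.771]
force: [-3.0, -3.5, 11.2]
finger_gap: 0.0002
finger_force: 5.3
```

```bash
python3 mw.py w5.png
```

```text
red 20852 z 0.1259 n [-0.49  -0.099  0.866] yaw 11.4 ((0.22109413146972656, 30.70924949645996), (50.11137390136719, 93.88317108154297), 0.12673288583755493) [-24.9 -16.3] [25.2 77.6]
tcp in mast xyz mm [  1.4  -0.6 125.4] rot err [ 0.    -0.     0.001]
```

Call:
jog_arm(twist=[[0,0,0],[0,0,0],[0,0,0]], offset=[[0,0,1],[0,0,1],[0,0,0]], fingers=[-1,-1,-1])

```text
clock: 8.72
ee_pos: [0.5439, -0.0304, 0.1396]
ee_rot: [2.619, 0.0, 1.77]
force: [-24.0, -2.9, 27.5]
finger_gap: 0.0
finger_force: 18.5
```

```bash
python3 mw.py w6.png
```

```text
red 20193 z 0.1256 n [-0.489 -0.099  0.866] yaw 11.5 ((0.2062835693359375, 30.556100845336914), (50.066612243652344, 93.97881317138672), 0.2174873650074005) [-25.  -16.5] [25.1 77.5]
tcp in mast xyz mm [  1.9  -0.8 125. ] rot err [ 0.    -0.001  0.001]
```

Both tubes are home: the force jumped and nothing moved. Next I retract and go to the key.

```bash
python3 - <<'E'
from mast import *
p,Q=plan(at(.185),RT,-1,30)
p,Q=plan([.4713,.2842,.18],down(149.5),1,45,p,Q)
E
```

```text
{"twist": [[-0.0, 0.0, -0.0], [-0.0, 0.001, -0.001], [-0.0, 0.0, -0.0]], "offset": [[0.2, -0.7, -20.0], [0.3, -0.6, -20.0], [0.2, -0.7, -20.0]], "fingers": [-1, -1, -1]}
{"twist": [[0.061, 0.027, -0.102], [0.062, 0.028, -0.103], [0.061, 0.027, -0.102], [0.062, 0.028, -0.102], [0.061, 0.027, -0.102], [0.062, 0.027, -0.103], [0.061, 0.028, -0.102], [0.062, 0.027, -0.102]], "offset": [[40.3, 1.8, 2.6], [39.7, 6.2, 3.4], [38.8, 10.4, 4.1], [37.4, 14.5, 4.2], [35.7, 18.6, 4.3], [33.4, 22.3, 4.0], [30.8, 25.8, 3.4], [27.9, 29.1, 2.4]], "fingers": [1, 1, 1, 1, 1, 1, 1, 1]}
```

Call:
jog_arm(twist=[[0,0,0],[0,0,0],[0,0,0],[0.061,0.027,-0.102],[0.062,0.028,-0.103],[0.061,0.027,-0.102],[0.062,0.028,-0.102],[0.061,0.027,-0.102],[0.062,0.027,-0.103],[0.061,0.028,-0.102],[0.062,0.027,-0.102],[0,0,0]], offset=[[0.2,-0.7,-20],[0.3,-0.6,-20],[0.2,-0.7,-20],[40.3,1.8,2.6],[39.7,6.2,3.4],[38.8,10.4,4.1],[37.4,14.5,4.2],[35.7,18.6,4.3],[33.4,22.3,4],[30.8,25.8,3.4],[27.9,29.1,2.4],[0,0,0]], fingers=[-1,-1,-1,1,1,1,1,1,1,1,1,1])

```text
clock: 10.28
ee_pos: [0.4725, 0.2861, 0.1755]
ee_rot: [-3.137, -0.011, 2.614]
force: [-0.1, -1.1, -0.8]
finger_gap: 0.0855
finger_force: 0.0
```

```bash
python3 kw.py w7.png; python3 - <<'E'
from h import *
p,Q=plan([.4713,.2842,.0705],down(149.5),1,22)
print(r.observe()["q"].round(2))
E
```

```text
key 2139 0.0878 ((471.32135009765625, 284.2328796386719), (13.84174633026123, 63.06564712524414), 59.50780487060547)
stand 3130 0.0523 ((471.9919128417969, 283.7718505859375), (44.054012298583984, 60.71137237548828), 59.54137420654297)
[[0.503, 0.83, 0.242, 0.409], [0.864, -0.481, -0.147, 0.322], [-0.005, 0.283, -0.959, 0.319], [0.0, 0.0, 0.0, 1.0]]
{"twist": [[-0.001, -0.002, 0.001], [-0.0, -0.002, 0.0], [-0.001, -0.002, 0.001], [-0.001, -0.001, 0.0], [-0.001, -0.002, 0.001]], "offset": [[0.0, -0.2, 21.2], [0.1, -0.2, 21.2], [0.1, -0.2, 21.1], [0.1, -0.3, 21.2], [0.2, -0.3, 21.2]], "fingers": [1, 1, 1, 1, 1]}
[ 0.3  -0.04 -0.14  1.47  0.    0.83]
```

Call:
jog_arm(twist=[[-0.001,-0.002,0.001],[0,-0.002,0],[-0.001,-0.002,0.001],[-0.001,-0.001,0],[-0.001,-0.002,0.001],[0,0,0],[0,0,0]], offset=[[0,-0.2,21.2],[0.1,-0.2,21.2],[0.1,-0.2,21.1],[0.1,-0.3,21.2],[0.2,-0.3,21.2],[0,0,0],[0,0,0]], fingers=[1,1,1,1,1,1,1])

```text
clock: 11.2
ee_pos: [0.4732, 0.2829, 0.0737]
ee_rot: [3.137, 0.003, 2.606]
force: [0.9, 1.1, 0.6]
finger_gap: 0.0854
finger_force: 0.0
```

```bash
python3 - <<'E'
from h import *
p,Q=pose(); print(p.round(4),(down(149.5).inv()*Q).as_rotvec().round(4)); plan([.4713,.2842,.0705],down(149.5),1,22)
E
```

```text
[0.4732 0.2829 0.0737] [-0.0045 -0.0033  0.0037]
{"twist": [[0.004, 0.003, -0.004]], "offset": [[2.3, 0.1, 3.2]], "fingers": [1]}
```

Call:
jog_arm(twist=[[0.004,0.003,-0.004],[0,0,0],[0,0,0],[0,0,0],[0,0,0],[0,0,0],[0,0,0]], offset=[[2.3,0.1,3.2],[0,0,0],[0,0,0],[0,0,0],[0,0,0],[0,0,0],[0,0,0]], fingers=[1,1,-1,-1,-1,-1,-1], force=60)

```text
clock: 12.08
ee_pos: [0.4709, 0.2847, 0.0695]
ee_rot: [-3.141, -0.001, 2.611]
force: [0.2, 0.0, 2.2]
finger_gap: 0.0126
finger_force: 59.4
```

```bash
python3 - <<'E'
from mast import *
o=r.observe(); print(o["finger_gap"],o["finger_force"])
p,Q=pose(); print(p.round(4),(down(149.5).inv()*Q).as_rotvec().round(4))
kp=np.array([.4713,.2842,.009]); ang=np.radians(59.5-90)
# key pose in tool
kx=np.array([np.cos(ang),np.sin(ang),0]); ky=np.array([-kx[1],kx[0],0]); K=R.from_matrix(np.c_[kx,ky,[0,0,1]])
print("key in tool",(Q.inv().apply(kp-p)*1000).round(1),(Q.inv()*K).as_matrix().round(3).tolist())
E
```

```text
0.012590571343875815 59.44278538227081
[0.4709 0.2847 0.0695] [ 0.0004  0.0005 -0.0014]
key in tool [-0.6 -0.2 60.5] [[-1.0, -0.001, 0.001], [-0.001, 1.0, -0.0], [-0.001, -0.0, -1.0]]
```

The key is held. However, the mast lean put joint 2 on its limit, and by that geometry the slot pose would be out of reach by about 2 cm. I'll regrip with the tool tilted 20° along the bar, so the wrist stays farther out at the mast.

Call:
jog_arm(twist=[[0,0,0],[0,0,0],[0,0,0],[0,0,0],[0,0.1745,0],[0,0.1745,0],[0,0,0],[0,0,0]], offset=[[0,0,0],[0,0,0],[-0.5,0,-4.5],[0,0,0],[0,0,0],[0,0,0],[0,0,0],[0,0,0]], fingers=[0,0,0,0,0,0,0,0], force=60)

```text
clock: 13.08
ee_pos: [0.4715, 0.2844, 0.074]
ee_rot: [-3.141, -0.348, 2.61]
force: [0.0, 0.9, 0.5]
finger_gap: 0.0428
finger_force: 0.0
```

```bash
cat > key.py <<'E'
from mast import *
th=.349
kp=np.array([.4713,.2842,.009]); ang=np.radians(59.5-90)
kx=np.array([np.cos(ang),np.sin(ang),0]); K=R.from_matrix(np.c_[kx,[-kx[1],kx[0],0],[0,0,1]])
E
python3 - <<'E'
from key import *
o=r.observe(); print(o["finger_gap"],o["q"].round(2))
p,Q=pose(); print(p.round(4), "tool in key",(K.inv().apply(p-kp)*1000).round(1),(K.inv()*Q).as_matrix().round(3).tolist())
plan(kp+[0,0,.0645],down(149.5)*R.from_rotvec([0,th,0]),0,20)
E
```

```text
0.042804973328043915 [ 0.18  0.28 -0.04  1.52  0.22  0.68]
[0.4715 0.2844 0.074 ] tool in key [ 0.   0.3 65. ] [[-0.94, -0.001, -0.341], [-0.001, 1.0, -0.001], [0.341, -0.001, -0.94]]
{"twist": [[-0.001, 0.001, 0.001]], "offset": [[-0.1, -0.3, 0.5]], "fingers": [0]}
```

Call:
jog_arm(twist=[[0,0,0],[0,0,0],[0,0,0],[0,0,0]], offset=[[0,0,0],[0,0,0],[0,0,0],[0,0,0]], fingers=[-1,-1,-1,-1], force=80)

```text
clock: 13.58
ee_pos: [0.4714, 0.2851, 0.0755]
ee_rot: [3.14, -0.348, 2.612]
force: [-1.5, 0.5, 6.0]
finger_gap: 0.0119
finger_force: 79.5
```

```bash
python3 - <<'E'
from key import *
o=r.observe(); print(o["finger_gap"],o["finger_force"])
p,Q=pose(); kt=Q.inv().apply(kp-p); Rk=Q.inv()*K
print("key in tool",kt.round(4),Rk.as_matrix().round(3).tolist()); np.savez("kt.npz",kt=kt,R=Rk.as_matrix())
# desired key pose in mast: key x=-ey
Kt=R.from_matrix(np.c_[-ey,-ex,a]); Rt=Kt*Rk.inv()
def tcp(kpos): return kpos-Rt.apply(kt)
p1,Q1=plan(p+[0,0,.09],Q,-1,30)
w=at(.139,.0525)+ex*0; print(tcp(w).round(3))
via=tcp(at(.19,.12)); print("via",via.round(3))
p2,Q2=plan(via,Rt,-1,40,p1,Q1)
E
```

```text
0.011947916530303632 79.4967269897461
key in tool [-0.023  -0.0009  0.0624] [[-0.94, -0.002, 0.341], [-0.002, 1.0, 0.001], [-0.341, 0.001, -0.94]]Traceback (most recent call last):
  File "<stdin>", line 6, in <module>
  File "scipy/spatial/transform/_rotation.pyx", line 1143, in scipy.spatial.transform._rotation.Rotation.from_matrix
ValueError: Non-positive determinant (left-handed or null coordinate frame) in rotation matrix 0: [[ 0.19936793 -0.84863969 -0.48996235]
 [-0.9799247  -0.1726577  -0.09968397]
 [-0.         -0.5         0.8660254 ]].
```

```bash
cat >> key.py <<'E'
f=np.load("kt.npz"); kt=f["kt"]; Rk=R.from_matrix(f["R"])
Kt=R.from_matrix(np.c_[-ey,ex,a]); Rt=Kt*Rk.inv()
def tcp(kpos): return kpos-Rt.apply(kt)
E
python3 - <<'E'
from key import *
p,Q=pose(); print(r.observe()["force"].round(1))
p1,Q1=plan(p+[0,0,.09],Q,-1,30)
via=tcp(at(.19,.11)); print("via",via.round(3))
p2,Q2=plan(via,Rt,-1,40,p1,Q1)
E
```

```text
[-1.5  0.5  6. ]
{"twist": [[-0.0, 0.0, 0.0], [0.0, 0.0, 0.0], [0.0, 0.0, 0.0]], "offset": [[10.2, 0.0, -28.2], [10.3, 0.1, -28.2], [10.2, 0.0, -28.2]], "fingers": [-1, -1, -1]}
via [0.456 0.065 0.253]
{"twist": [[-0.124, -0.037, 0.1], [-0.123, -0.037, 0.1], [-0.124, -0.037, 0.1], [-0.123, -0.037, 0.101], [-0.124, -0.037, 0.1], [-0.123, -0.036, 0.1]], "offset": [[-10.4, -32.8, -19.3], [-14.3, -29.0, -22.7], [-17.8, -24.5, -25.5], [-21.1, -19.2, -27.3], [-23.7, -13.4, -28.6], [-25.8, -7.5, -29.0]], "fingers": [-1, -1, -1, -1, -1, -1]}
```

Call:
jog_arm(twist=[[0,0,0],[0,0,0],[0,0,0],[0,0,0],[-0.124,-0.037,0.1],[-0.123,-0.037,0.1],[-0.124,-0.037,0.1],[-0.123,-0.037,0.101],[-0.124,-0.037,0.1],[-0.123,-0.036,0.1],[0,0,0],[0,0,0]], offset=[[5.1,0,-14.1],[5.1,0,-14.1],[10.2,0,-28.2],[10.2,0,-28.2],[-10.4,-32.8,-19.3],[-14.3,-29,-22.7],[-17.8,-24.5,-25.5],[-21.1,-19.2,-27.3],[-23.7,-13.4,-28.6],[-25.8,-7.5,-29],[0,0,0],[0,0,0]], fingers=[-1,-1,-1,-1,-1,-1,-1,-1,-1,-1,-1,-1])

```text
clock: 15.08
ee_pos: [0.4569, 0.0649, 0.2521]
ee_rot: [2.593, -0.298, 1.953]
force: [0.6, 0.3, -0.8]
finger_gap: 0.0114
finger_force: 78.7
```

```bash
python3 - <<'E'
from key import *
print(r.observe()["q"].round(2)); p,Q=pose(); k=p+Q.apply(kt); print("key est in mast mm",[(1000*float((k-O)@e)).__round__(1) for e in(ex,ey,a)],"roterr",(Rt.inv()*Q).as_rotvec().round(3))
im,d,pp=grab("wrist"); save("w8.png",im); np.savez("w8.npz",im=im,d=d,**{k:np.array(v) for k,v in pp.items()})
im,d,pp=grab("scene"); save("s3.png",cv2.resize(im[180:340,260:460],(800,640),interpolation=cv2.INTER_CUBIC)[:600]); np.savez("s3.npz",im=im,d=d,**{k:np.array(v) for k,v in pp.items()})
E
```

```text
[-0.57 -0.79 -0.68  1.56  0.61  0.74]
key est in mast mm [-0.2, 109.5, 189.1] roterr [ 0.003 -0.001 -0.001]
```

View pics/w8.png

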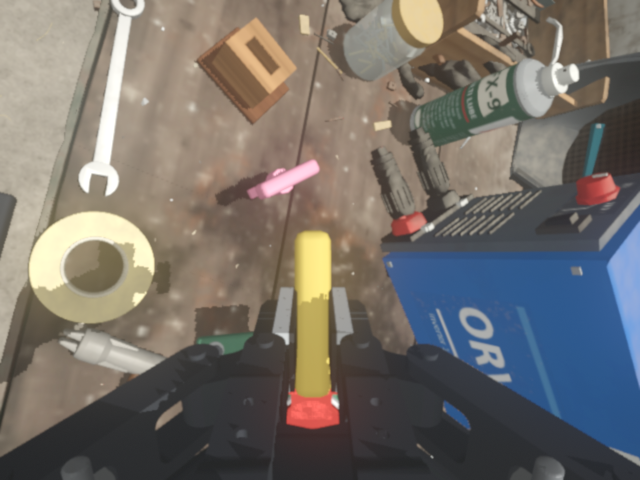

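View pics/s3.png

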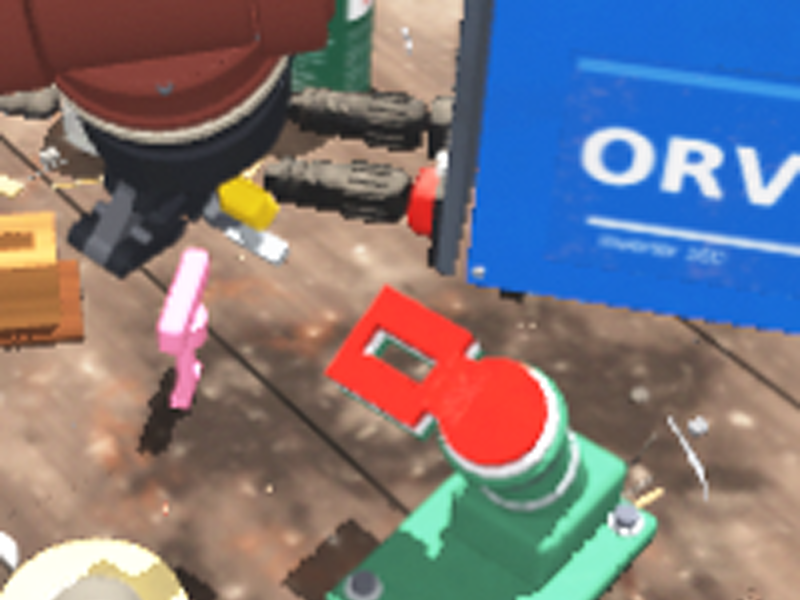

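The wrist view shows the yellow bar gripped at (313,310), and the stand is empty at (255,70). The scene crop shows the mast closed with its slot open at (400,355). Now I check the key's pose in the hand.

```bash
cat > inhand.py <<'E'
from key import *
p,Q=pose()
for n,cam in [("w8.npz","w"),("s3.npz","s")]:
    f=np.load(n); P,(u,v)=cloud(f["d"],{k:f[k] for k in("mtx","dist","world_from_camera")})
    hsv=cv2.cvtColor(f["im"],cv2.COLOR_RGB2HSV).astype(int)[v,u]
    Kw=Q*Rk; L=Kw.inv().apply(P-(p+Q.apply(kt)))*1000
    yel=(abs(L).max(1)<110)&(abs(hsv[:,0]-26)<6)&(hsv[:,1]>150)&(abs(L[:,1])<25)&(abs(L[:,0])<50)&(L[:,2]>40)&(L[:,2]<100)
    B=L[yel]; print(cam,"yellow",len(B),B.min(0).round(1),B.max(0).round(1))
    if cam=="w":
        T=B[B[:,2]>np.percentile(B[:,2],50)-4]; m=T.mean(0); nn=np.linalg.svd(T-m,full_matrices=False)[2][2]; print("normal",nn.round(3),"z",np.median(T[:,2]).round(1),cv2.minAreaRect(T[:,:2].astype(np.float32)))
    hd=(abs(L[:,1])<15)&(abs(L[:,0])<25)&(L[:,2]>-12)&(L[:,2]<14)
    if hd.sum(): print(cam,"head",hd.sum(),np.percentile(L[hd],[3,50,97],axis=0).round(1).tolist())
E
python3 inhand.py; python3 - <<'E'
from key import *
p,Q=plan(tcp(at(.139,.0525)),Rt,-1,10)
E
```

```text
{"twist": [[-0.001, -0.0, 0.0], [-0.0, -0.0, 0.0], [-0.001, -0.001, 0.001], [-0.0, 0.0, -0.0], [-0.001, 0.0, -0.0], [-0.001, -0.0, 0.0], [-0.0, -0.0, 0.0], [-0.001, -0.001, 0.001]], "offset": [[-8.9, 0.0, 3.3], [-9.0, 0.0, 3.3], [-8.9, 0.0, 3.4], [-9.0, 0.0, 3.3], [-8.9, 0.0, 3.3], [-9.0, 0.0, 3.4], [-8.9, 0.0, 3.3], [-8.9, 0.0, 3.3]], "fingers": [-1, -1, -1, -1, -1, -1, -1, -1]}Traceback (most recent call last):
  File "inhand.py", line 8, in <module>
    B=L[yel]; print(cam,"yellow",len(B),B.min(0).round(1),B.max(0).round(1))
                                        ~~~~~^^^
    return umr_minimum(a, axis, None, out, keepdims, initial, where)
ValueError: zero-size array to reduction operation minimum which has no identity
```

```bash
sed -i 's/&(abs(hsv\[:,0\]-26)<6)&(hsv\[:,1\]>150)/\&(abs(hsv[:,0]-26)<10)\&(hsv[:,1]>110)/; s/    B=L\[yel\];/    B=L[yel]\n    if len(B)<5: print(cam,"none"); continue\n   /' inhand.py; python3 inhand.py; python3 - <<'E'
from h import *
f=np.load("w8.npz"); print(f["d"][240:400:20,313],f["im"][300,313])
E
```

```text
w yellow 5644 [-29.2  -6.   75.1] [33.8  7.6 99.2]
normal [-0.017  0.034  0.999] z 79.8 ((2.325815200805664, 0.7878274917602539), (13.604528427124023, 63.01894760131836), 89.98571014404297)
s yellow 135 [12.3 -5.1 51.3] [35.4  9.  92.3]
s head 66 [[-9.0, -3.2, 2.7], [9.5, 0.2, 7.5], [18.1, 6.1, 12.1]]
[0.1469     0.14677845 0.1456906  0.14613105 0.14553416 0.1443396
 0.1458762  0.14498755] [194 174  94]
```

```bash
python3 - <<'E'
from key import *
np.savez("kt.npz",kt=kt+Rk.apply([.002,.0009,.0005]),R=Rk.as_matrix())
E
python3 - <<'E'
from key import *
p,Q=plan(tcp(at(.138,.0526,.0002)),Rt,-1,10)
E
```

```text
{"twist": [[-0.001, -0.0, 0.0], [-0.0, -0.0, 0.0], [-0.001, -0.001, 0.001], [-0.0, 0.0, -0.0], [-0.001, 0.0, -0.0], [-0.001, -0.0, 0.0], [-0.0, -0.0, 0.0], [-0.001, -0.001, 0.001]], "offset": [[-8.8, -0.1, 3.6], [-8.7, -0.1, 3.6], [-8.8, -0.1, 3.6], [-8.7, -0.0, 3.6], [-8.8, -0.1, 3.6], [-8.8, -0.1, 3.5], [-8.7, -0.1, 3.6], [-8.8, -0.1, 3.6]], "fingers": [-1, -1, -1, -1, -1, -1, -1, -1]}
```

Call:
jog_arm(twist=[[0,0,0],[0,0,0],[-0.001,-0.001,0.001],[0,0,0],[-0.001,0,0],[0,0,0],[0,0,0],[-0.001,-0.001,0.001],[0,0,0],[0,0,0]], offset=[[-8.8,-0.1,3.6],[-8.7,-0.1,3.6],[-8.8,-0.1,3.6],[-8.7,0,3.6],[-8.8,-0.1,3.6],[-8.8,-0.1,3.5],[-8.7,-0.1,3.6],[-8.8,-0.1,3.6],[0,0,0],[0,0,0]], fingers=[-1,-1,-1,-1,-1,-1,-1,-1,-1,-1])

```text
clock: 16.42
ee_pos: [0.4925, 0.015, 0.2072]
ee_rot: [2.591, -0.298, 1.95]
force: [0.5, 0.1, -1.1]
finger_gap: 0.0118
finger_force: 78.7
```

```bash
cat > st.py <<'E'
from key import *
o=r.observe(); p,Q=pose(); k=p+Q.apply(kt); print("q",o["q"].round(2),"F",o["force"].round(1),"M",o["moment"].round(2),"gap",round(o["finger_gap"],4))
print("key in mast mm",[(1000*float((k-O)@e)).__round__(1) for e in(ex,ey,a)],"roterr",(Rt.inv()*Q).as_rotvec().round(3),"F mast",[float(np.dot(o["force"],e)).__round__(1) for e in(ex,ey,a)])
E
python3 st.py; python3 - <<'E'
from key import *
im,d,pp=grab("scene"); np.savez("s3.npz",im=im,d=d,**{k:np.array(v) for k,v in pp.items()}); save("s4.png",cv2.resize(im[220:310,310:430],(800,600),interpolation=cv2.INTER_CUBIC))
im,d,pp=grab("wrist"); save("w9.png",im); np.savez("w8.npz",im=im,d=d,**{k:np.array(v) for k,v in pp.items()})
# red ear/slot from scene in mast frame
f=np.load("s3.npz"); P,(u,v)=cloud(f["d"],{k:f[k] for k in("mtx","dist","world_from_camera")}); L=np.c_[(P-O)@ex,(P-O)@ey,(P-O)@a]*1000
s=(abs(L[:,2]-126)<4)&(abs(L[:,0])<40)&(L[:,1]>-40)&(L[:,1]<100); print("plate in scene cam",s.sum(),np.median(L[s,2]),np.percentile(L[s],[1,99],axis=0).round(1).tolist())
E
python3 inhand.py
```

```text
q [-0.64 -0.62 -0.66  1.45  0.61  0.66] F [ 0.5  0.1 -1.1] M [-0.52  0.45  0.02] gap 0.0118
key in mast mm [-0.1, 51.5, 138.3] roterr [ 0.    -0.002  0.002] F mast [-0.1, -0.0, -1.2]
plate in scene cam 975 124.15503796016196 [[-22.9, -23.8, 122.1], [25.6, 75.7, 127.1]]
w yellow 5677 [-32.2  -7.5  74.3] [31.   6.5 99.1]
normal [-0.015  0.017  1.   ] z 78.6 ((-0.6167049407958984, -0.33481502532958984), (63.170005798339844, 13.616543769836426), 0.015344437211751938)
w head 119 [[-23.8, -14.5, -12.0], [-13.8, -11.4, -11.7], [-3.8, 14.4, -10.6]]
s yellow 50 [16.4 -5.9 61. ] [33.4  5.7 79.7]
s head 61 [[-9.7, -9.7, -11.7], [8.1, -1.9, 6.9], [16.7, 4.9, 11.0]]
```

View pics/s4.png

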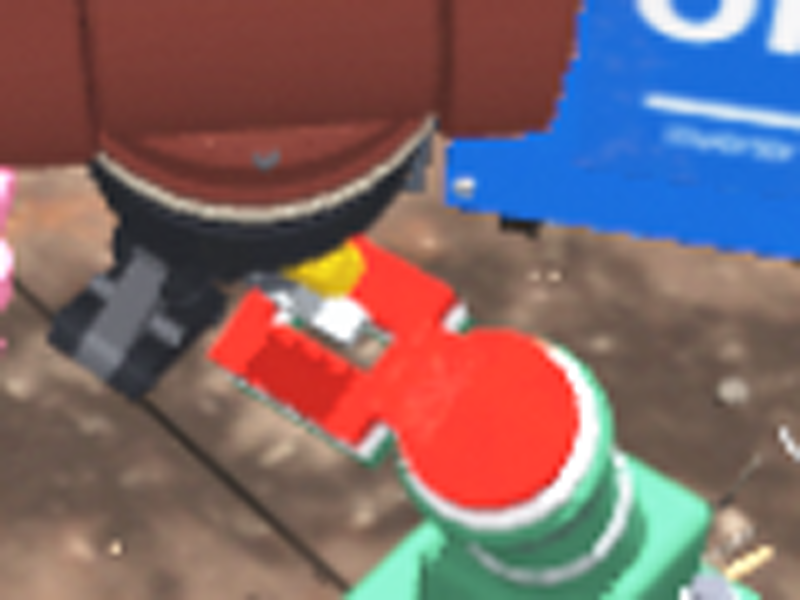

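The head is right above the slot (crop: head at (340,315), slot beneath it). Descending in small steps.

```bash
python3 - <<'E'
from key import *
p,Q=plan(tcp(at(.116,.0522,.0003)),Rt,-1,3.5)
E
```

```text
{"twist": [[-0.0, 0.0, -0.0], [-0.0, 0.001, -0.001], [-0.0, -0.0, 0.0], [-0.0, 0.0, -0.0], [-0.0, 0.0, -0.0], [-0.0, 0.001, -0.001], [-0.0, -0.0, 0.0]], "offset": [[-1.0, 0.0, 3.0], [-1.0, 0.1, 3.1], [-1.0, -0.0, 3.0], [-1.0, 0.0, 3.0], [-1.0, 0.0, 3.1], [-1.0, 0.1, 3.0], [-1.1, -0.0, 3.0]], "fingers": [-1, -1, -1, -1, -1, -1, -1]}
```

Call:
jog_arm(twist=[[0,0,0],[0,0.001,-0.001],[0,0,0],[0,0,0],[0,0,0],[0,0.001,-0.001],[0,0,0],[0,0,0]], offset=[[-1,0,3],[-1,0.1,3.1],[-1,0,3],[-1,0,3],[-1,0,3.1],[-1,0.1,3],[-1.1,0,3],[0,0,0]], fingers=[-1,-1,-1,-1,-1,-1,-1,-1])

```text
clock: 17.52
ee_pos: [0.5035, 0.0178, 0.1876]
ee_rot: [2.59, -0.299, 1.953]
force: [0.5, 0.3, -1.2]
finger_gap: 0.012
finger_force: 78.7
```

```bash
python3 st.py; python3 - <<'E'
from key import *
p,Q=plan(tcp(at(.0885,.0522,.0003)),Rt,-1,3.5)
E
```

```text
q [-0.61 -0.58 -0.68  1.39  0.61  0.69] F [ 0.5  0.3 -1.2] M [-0.44  0.41  0.02] gap 0.012
key in mast mm [-0.1, 52.2, 115.6] roterr [0.001 0.    0.   ] F mast [-0.2, 0.2, -1.3]
{"twist": [[-0.0, -0.0, -0.0], [-0.0, -0.0, -0.0], [-0.0, -0.0, -0.0], [-0.0, -0.0, -0.0], [-0.0, -0.0, -0.0], [-0.001, -0.0, -0.0], [0.0, -0.0, -0.0], [0.0, -0.0, -0.0]], "offset": [[-1.1, 0.0, 3.2], [-1.2, 0.1, 3.2], [-1.1, 0.0, 3.2], [-1.2, 0.0, 3.1], [-1.1, 0.1, 3.2], [-1.2, 0.0, 3.2], [-1.1, 0.1, 3.2], [-1.2, -0.0, 3.2]], "fingers": [-1, -1, -1, -1, -1, -1, -1, -1]}
```

Ten millimetres in, with no contact force. Continuing.

Call:
jog_arm(twist=[[0,0,0],[0,0,0],[0,0,0],[0,0,0],[0,0,0],[0,0,0],[0,0,0],[0,0,0],[0,0,0]], offset=[[-1.1,0,3.2],[-1.2,0.1,3.2],[-1.1,0,3.2],[-1.2,0,3.1],[-1.1,0.1,3.2],[-1.2,0,3.2],[-1.1,0.1,3.2],[-1.2,0,3.2],[0,0,0]], fingers=[-1,-1,-1,-1,-1,-1,-1,-1,-1])

```text
clock: 18.65
ee_pos: [0.517, 0.0206, 0.1642]
ee_rot: [2.59, -0.299, 1.953]
force: [0.1, 0.2, -0.3]
finger_gap: 0.0116
finger_force: 78.7
```

```bash
python3 st.py; python3 - <<'E'
from key import *
p,Q=plan(tcp(at(.0845,.0522,.0003)),Rt,-1,3)
E
```

```text
q [-0.59 -0.54 -0.69  1.31  0.61  0.72] F [ 0.1  0.2 -0.3] M [-0.46  0.45 -0.02] gap 0.0116
key in mast mm [0.2, 52.3, 88.4] roterr [0.001 0.    0.   ] F mast [-0.0, 0.1, -0.4]
{"twist": [[-0.0, -0.0, -0.0], [-0.001, -0.0, -0.0]], "offset": [[-0.7, 0.0, 1.9], [-0.7, 0.0, 1.8]], "fingers": [-1, -1]}
```

Call:
jog_arm(twist=[[0,0,0],[0,0,0],[0,0,0]], offset=[[-0.6,0,1.6],[-0.6,0,1.6],[0,0,0]], fingers=[-1,-1,-1])

```text
clock: 19.02
ee_pos: [0.5187, 0.0209, 0.1615]
ee_rot: [2.59, -0.299, 1.953]
force: [0.5, 0.1, -0.8]
finger_gap: 0.0123
finger_force: 78.7
```

```bash
python3 st.py; cat > turn.py <<'E'
from key import *
import sys
def turn(target,n,z,y=.0523):
    p,Q=pose(); K0=Q*Rk
    c=at(z,y,.0003)
    b=(Kt.inv()*K0).as_rotvec()[2]; print("angle now",b.round(3))
    tw,of=[],[]
    for i in range(n):
        g=b+(target-b)*(i+1)/n; Qg=R.from_rotvec(a*g)*Rt; pg=c-Qg.apply(kt)
        o=(Q.inv().apply(pg-p)*1000).round(1); t=(Q.inv()*Qg).as_rotvec().round(3)
        p=p+Q.apply(o/1000); Q=Q*R.from_rotvec(t); of.append(o.tolist()); tw.append(t.tolist())
    print(json.dumps({"twist":tw,"offset":of}))
turn(float(sys.argv[1]),int(sys.argv[2]),float(sys.argv[3]))
E
python3 turn.py 1.5708 11 .085
```

```text
q [-0.58 -0.54 -0.69  1.31  0.61  0.72] F [ 0.5  0.1 -0.8] M [-0.46  0.42 -0.02] gap 0.0123
key in mast mm [0.4, 52.1, 85.2] roterr [0.001 0.    0.   ] F mast [0.0, -0.0, -1.0]
angle now -0.0
{"twist": [[0.048, -0.0, -0.134], [0.049, 0.0, -0.135], [0.049, 0.0, -0.134], [0.048, 0.0, -0.134], [0.049, 0.001, -0.134], [0.049, -0.0, -0.135], [0.049, 0.0, -0.134], [0.048, 0.0, -0.134], [0.049, 0.0, -0.134], [0.049, 0.001, -0.135], [0.048, -0.0, -0.134]], "offset": [[0.1, -0.4, 0.2], [-0.0, -0.4, 0.0], [-0.1, -0.3, -0.0], [-0.0, -0.4, -0.0], [-0.1, -0.3, -0.0], [0.0, -0.3, -0.1], [-0.0, -0.4, 0.0], [-0.1, -0.3, 0.0], [-0.0, -0.3, 0.0], [-0.0, -0.4, -0.0], [-0.1, -0.3, -0.0]]}
```

Call:
jog_arm(twist=[[0.048,0,-0.134],[0.049,0,-0.135],[0.049,0,-0.134],[0.048,0,-0.134],[0.049,0.001,-0.134],[0,0,0]], offset=[[0.1,-0.4,0.2],[0,-0.4,0],[-0.1,-0.3,0],[0,-0.4,0],[-0.1,-0.3,0],[0,0,0]], fingers=[-1,-1,-1,-1,-1,-1])

```text
clock: 19.77
ee_pos: [0.5179, 0.0205, 0.1609]
ee_rot: [2.753, 0.013, 2.554]
force: [0.6, -0.4, -2.0]
finger_gap: 0.0116
finger_force: 78.7
```

```bash
python3 st.py;python3 turn.py 1.5708 6 .085
```

```text
q [-0.45 -0.37 -0.51  1.36  0.38  0.15] F [ 0.6 -0.4 -2. ] M [-0.33  0.24  0.03] gap 0.0116
key in mast mm [0.9, 52.6, 85.2] roterr [ 0.243  0.001 -0.671] F mast [-0.6, -0.5, -2.0]
angle now 0.714
{"twist": [[0.049, 0.0, -0.134], [0.049, 0.0, -0.134], [0.049, 0.0, -0.135], [0.048, 0.001, -0.134], [0.049, -0.0, -0.134], [0.049, 0.0, -0.134]], "offset": [[0.1, -1.0, 0.2], [-0.0, -0.3, -0.0], [-0.1, -0.4, -0.0], [-0.0, -0.3, -0.0], [-0.0, -0.3, -0.1], [-0.1, -0.4, 0.0]]}
```

Call:
jog_arm(twist=[[0.049,0,-0.134],[0.049,0,-0.134],[0.049,0,-0.135],[0.048,0.001,-0.134],[0.049,0,-0.134],[0.049,0,-0.134],[0,0,0],[0,0,0]], offset=[[0.1,-1,0.2],[0,-0.3,0],[-0.1,-0.4,0],[0,-0.3,0],[0,-0.3,-0.1],[-0.1,-0.4,0],[0,0,0],[0,0,0]], fingers=[-1,-1,-1,-1,-1,-1,-1,-1])

```text
clock: 20.78
ee_pos: [0.5169, 0.0178, 0.1597]
ee_rot: [3.139, 0.175, -2.944]
force: [1.5, 0.9, 0.4]
finger_gap: 0.0113
finger_force: 78.7
```

```bash
python3 st.py;python3 turn.py 1.5708 2 .0832
```

```text
q [-0.27 -0.39 -0.49  1.31  0.08 -0.46] F [1.5 0.9 0.4] M [0.11 0.01 0.  ] gap 0.0113
key in mast mm [-0.3, 51.9, 84.9] roterr [ 0.535  0.002 -1.471] F mast [1.6, 0.5, -0.5]
angle now 1.566
{"twist": [[0.0, -0.0, -0.003], [0.001, -0.0, -0.002]], "offset": [[-1.1, 0.4, 1.4], [-0.0, -0.0, -0.0]]}
```

Call:
jog_arm(twist=[[0,0,0],[0,0,0],[0,0,0],[0,0,0],[0,0,0]], offset=[[-1,0.4,1.4],[-0.2,0,0.4],[0,0,0],[0,0,0],[0,0,0]], fingers=[-1,-1,-1,0.2,0.2])

```text
clock: 21.4
ee_pos: [0.5184, 0.0185, 0.1582]
ee_rot: [-3.142, 0.175, -2.939]
force: [-1.2, -0.3, 0.7]
finger_gap: 0.0474
finger_force: 0.0
```

```bash
python3 st.py
```

```text
q [-0.26 -0.38 -0.49  1.3   0.08 -0.46] F [-1.2 -0.3  0.7] M [-0.01  0.13 -0.01] gap 0.0474
key in mast mm [0.3, 52.3, 82.8] roterr [ 0.536  0.002 -1.476] F mast [-0.7, -0.1, 1.2]
```

Call:
jog_arm(twist=[[0,0,0],[0,0,0],[0,0,0],[0,0,0],[0,0,0],[0,0,0]], offset=[[0,0,-10],[0,0,-20],[0,0,-30],[0,0,-40],[0,0,0],[0,0,0]], fingers=[0.2,0.2,0.2,0.2,0.2,0.2])

```text
clock: 22.15
ee_pos: [0.5013, 0.015, 0.2567]
ee_rot: [-3.141, 0.175, -2.939]
force: [0.2, -0.6, -0.8]
finger_gap: 0.0515
finger_force: 0.0
```

```bash
python3 - <<'E'
from key import *
im,d,pp=grab("wrist"); im2,_,_=grab("scene")
h=np.hstack([cv2.resize(im[:, :],(480,360)),cv2.resize(im2[215:315,310:400],(320,360),interpolation=cv2.INTER_CUBIC)]); save("end.png",h)
P,(u,v)=cloud(d,pp); L=np.c_[(P-O)@ex,(P-O)@ey,(P-O)@a]*1000
hsv=cv2.cvtColor(im,cv2.COLOR_RGB2HSV).astype(int)[v,u]
b=(abs(hsv[:,0]-26)<10)&(hsv[:,1]>110)&(np.hypot(L[:,0],L[:,1]-53)<50)&(L[:,2]>150)&(L[:,2]<175); T=L[b]
m=T.mean(0); print("bar",len(T),np.median(T[:,2]).round(1),np.linalg.svd(T-m,full_matrices=False)[2][2].round(3),cv2.minAreaRect(T[:,:2].astype(np.float32)))
rd=((hsv[:,0]<8)|(hsv[:,0]>172))&(hsv[:,1]>150)&(abs(L[:,0])<40)&(abs(L[:,2]-126)<15); print("plate z",np.median(L[rd,2]).round(1))
E
```

```text
bar 2107 161.5 [-0.001 -0.004  1.   ] ((-2.1073875427246094, 50.70191192626953), (62.92451477050781, 13.929983139038086), 1.0946736335754395)
plate z 126.0
```

View pics/end.png

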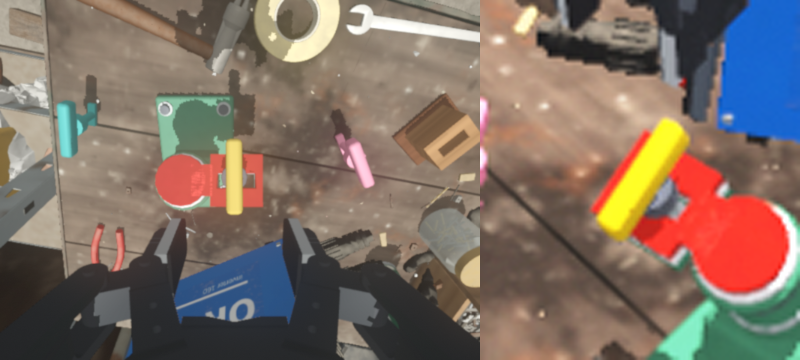

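The view shows the key seated and turned across the slot: bar at (234,177), top 35.5 mm above the plate (36 expected), within 1° of square, upright. The robot is clear, so I'm handing in.

```bash
python3 -c "
from plant import r
print(r.job_done())"
```

```text
the job is handed in; nothing more can be done
None
```

The mast is fully collapsed, inner tube first, and the yellow T-key is through all three plates, turned a quarter turn and let go; I handed the job in at about 22 s of the 61 s limit, but the hand-in call returned no verdict.

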